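# Lock a filter cartridge into its bayonet head

## Task

Fit the blue-handled filter cartridge into the round socket of the filter head: feel for the socket's two slots by pressing lightly and turning, push the cartridge right down against the spring, twist it a quarter turn clockwise (seen from above) to its stop, let the spring lift it into the lock, and let go. Be gentle and never force the cartridge against the head. Leave the beaker, the bottles and the timer where they stand.

Things in the scene. Friction and masses are not known exactly. Their poses are not given: they have to be found in the camera images.
- cartridge_center (a point): Loose filter cartridge standing upright, 116 mm tall, 0.14 to 0.28 kg. This point is on its axis, half-way up (58 mm above the foot); x runs along the grip bar and the lugs, z up. On top is a blue grip bar 52 mm long (x), 22 mm thick (y), from 82 to 116 mm above the foot, orange dots at its ends: grasp it from above across the 22 mm. A half turn looks and fits the same.
- cartridge: The same cartridge; origin at the centre of its foot. Black pilot and neck 44 mm in diameter, chamfered 3 mm at the foot; two opposite lugs (at +x and -x), 10 mm wide, 14 to 20 mm above the foot, reaching 29 mm from the axis; white body with a blue band, 58 mm in diameter, from 38 to 82 mm.
- filter_head: The filter head, fixed to the worktop; origin under the centre of its base plate, 110 mm square and 8 mm thick, sides along x and y. White drum 78 mm in diameter, grey collar on top with the socket, brass hose barbs towards +y and -y. Forcing the cartridge means more than 60 N between it and the head.
- socket_mouth (a point): Centre of the socket's mouth, level with the collar's top, 48 mm above the worktop; axes as the head's. Bore 47 mm in diameter. Two opposite slots (orange dots) pass the lugs with 4 degrees to spare either way. The slot line runs along y, give or take up to 0.6 rad of yaw that is NOT measured. Lugs resting on the collar beside the slots: cartridge centre 44 mm above this point.
- seat (a point): On the socket's axis, 20 mm below the mouth: top of the spring plate that the cartridge's foot meets once the lugs are in the slots (cartridge centre then 38 mm above the mouth). The spring takes 4 N there and 9 N fully down, 14 mm lower (centre 24 mm above the mouth), where the plate stops hard. With the centre below 26 mm the lugs clear the roof and the cartridge turns, clockwise only.
- lock_level (a point): On the socket's axis, 30 mm above the mouth: where the cartridge's centre is when locked. A quarter turn (1.57 rad) clockwise of the slots, at the green dots, the lugs meet a hard stop; above them are 4 mm deep pockets in the roof into which the spring lifts the lugs, with 4 degrees of play. Let go short of the pockets, the cartridge stays about 4 mm lower and is not locked.
- beaker: Bystander: glass beaker, 73 mm wide, 90 mm tall; origin under its centre.
- amber: Bystander: amber bottle with orange cap, 60 mm wide, 122 mm tall; origin under its centre.
- media: Bystander: clear bottle with blue cap, 70 mm wide, 144 mm tall; origin under its centre.
- timer: Bystander: white lab timer, 58 x 70 x 18 mm; origin under its centre.
Mind the look-alikes: they are no part of the job. Leave any green look-alike of the cartridge alone.

How it is judged (in metres and radians):
On the way:
1. the cartridge is upright in the socket, pushed down so that its lugs are below the collar's roof (z of cartridge_center in the frame of socket_mouth below 0.0265 m and horizontal distance between cartridge_center and socket_mouth below 0.006 m and angle between cartridge_center's own z axis and vertical below 0.1 rad), for 0.1 s.
At the end, for the whole second after the job is handed in: The cartridge is locked in the head: upright (within 4.5 degrees), within 6 mm of the socket's axis, its centre 28 to 33 mm above the mouth (lugs lifted into the lock pockets, which is only possible after the quarter turn), at rest and released (z of cartridge_center in the frame of socket_mouth between 0.028 and 0.033 m and horizontal distance between cartridge_center and socket_mouth below 0.006 m and angle between cartridge_center's own z axis and vertical below 0.08 rad and linear speed of cartridge below 0.02 m/s and contact force between the fingers and cartridge below 0.1 N); the robot touches nothing.
It fails at once if the cartridge is forced against the filter head (more than 60 N) (contact force between cartridge and filter_head above 60 N).
It fails at once if the beaker, a bottle or the timer is pushed more than 20 mm (distance of any of beaker, amber, media, timer from where it was at the start of the episode above 0.02 m).
It also fails if it takes over 70 s, if anything falls off the work surface, if the arm or the gripper's body presses on something with over 40 N, if the wrist force passes 120 N, or if a joint passes its speed limit or range.

## Robot

A 6-joint arm with a two-finger parallel gripper is mounted at the origin on a cart in front of the work surface, level with it; the furniture and walls round the work are solid. World frame = base frame: x ahead of the robot, y to its left, z up, the work surface at z = 0. Lengths are in mm, angles in rad, forces in N, time in s.
With the tool pointing down it reaches from about 250 to 725 mm from the base axis. Payload 4 kg.
Tool frame: the origin (TCP) lies midway between the tips of the shut fingers; the grasp point (between the pads) lies robot.grip_depth behind it (robot.grip_depth is the distance from the TCP to the grasp point, in mm); x points along the fingers, y is the direction in which the jaws open and shut, and the axes are right-handed (so a half turn about x gives the same grasp; the last joint's range is limited). The gripper opens to 85 mm and grips with 20 to 120 N. Pads are 22 mm wide; open, the fingers measure 114 mm over their backs; the gripper's body (76 mm by 85 mm) begins 54 mm behind the grasp point. The pads swing forward as they close: fully open they stand 13 mm farther back than shut.
Start: joints at [-1.115, 0.241, 0.005, 1.335, 0, 1.571], TCP at [220.089, -448.955, 231.306] pointing down, gripper open.
Joint ranges: [-2.72, 2.72], [-1.05, 1.87], [-1.09, 1.28], [-1.99, 2.15], [-1.42, 1.44], [-3.14, 3.14]. Speed limits (rad/s): [2.79, 2.79, 3.14, 3.14, 3.14, 3.14].

## Interface

Orientations are given as a unit quaternion [x, y, z, w].
In Python, from cell import robot, optics, ticket gives the robot as it stands. The module is installed in compiled form; this text tells all that it offers.
- The arm moves only by the tool send_rows, never from a script. Its argument "targets" is a list that holds one entry, the list of rows, each a list of 4 numbers: the shift along the tool's x, y, z scaled (see below), then the turn about the tool's x scaled (see below). In form: [[[dx, dy, dz, yaw], ...]]. A call has 1 to 12 rows; each row shifts and turns the commanded pose from where the row before left it, along the tool's axes as they then stand; what a row does not reach is not made up. The controller multiplies each number of a shift by 40 mm and each number of a turn by 0.15 rad. A row lasts 1/10 s, in which the tool goes at most 50 mm and 8.59 degrees, less where a joint would pass 70% of its speed; a pose out of reach is approached as far as the arm can. A call with a number of a shift or a turn outside -1 to 1 is refused whole. A call with a gripper value outside its range is refused whole. "jaw" is the opening, from 0 (shut) to 1 (fully open), set as the call begins (left out, the last holds). The fingers move at their own pace and stop on an object; "force" is the grip in N (left out, the last holds). Time passes only in rows, so rows that do not move let the fingers close. It gives the time, the measured TCP pose, the force and the opening at its end, in the units of the state.
- robot.state(): the state, without advancing time (a new reading comes with each control period).
- optics.capture(name): name is "scene" or "top" or "wrist"; returns (picture, depth): 384x512x3 uint8, red, green, blue; 384x512 float32, mm along the optical axis (not along the pixel's ray), 0 where there is no reading.
- optics.camera_info(name): a dict with "intrinsics" (3x3 intrinsics, pixels), "R" (3x3) and "t" (3): a world point X has camera coordinates R X + t; the wrist camera has in their place "mount" (4x4, takes a point from camera to tool coordinates, whose origin is the TCP and whose axes are the tool frame's). Camera axes: x right, y down, z forward; pixel columns grow to the right and rows downward; lengths in mm; the calibration is good to about 2 mm. A picture is of the moment at which its call begins: read the wrist's pose just before it. camera_info takes no time and is no camera call.
- ticket.close_job(): hands the job in, once; it reports no verdict.
The state is a dict: "t": time; "joints": joint angles; "joint_vel": joint speeds; "tau": joint torques, N m; "eef_pos": TCP position; "orientation": TCP orientation; "contact_force": force on the tool from outside, world axes, zero at the start; "ft_torque": the same for the moment, N m; "finger_gap": opening from 0.0 (shut) to 1.0 (fully open).
Only numpy, scipy, OpenCV 4.12 (cv2) and the standard library are available. Lean on these libraries where they do the work, as an engineer would, in place of code of your own. Each camera call takes 0.05 s, during which the arm holds its last target.

## Working session

There is one attempt and no reset: what is moved stays moved. The work goes in short steps, Python scripts to look and compute and a tool call to move; the robot and the scene stay as the last step left them, time stands still between calls to the robot, and variables do not carry over. Pictures are saved under pics/ and viewed, and the job is handed in when it is done.

Besides the shell and the picture viewer there is one more tool, called after "Request:" by a JSON object that holds its "name" and its "arguments", one argument or row to a line. send_rows: Moves the arm, as the interface text tells. Shifts and turns lie within -1 to 1; 1 stands for 40 mm of shift or 0.15 rad of turn. Its arguments: {"type":"object","properties":{"targets":{"type":"array"},"jaw":{"type":"number"},"force":{"type":"number"}},"required":["targets"]}

```bash
mkdir -p pics
cat > h.py <<'E'
import numpy as np, cv2
from cell import robot, optics, ticket
from scipy.spatial.transform import Rotation as Ro
def save(im,n): cv2.imwrite('pics/'+n,im[:,:,::-1])
E
python3 - <<'E'
from h import *
s=robot.state(); print(s, getattr(robot,'grip_depth',None))
for n in ['scene','top','wrist']:
    im,d=optics.capture(n); save(im,n+'0.png'); np.savez(n+'0.npz',im=im,d=d); print(n,optics.camera_info(n))
E
```

```text
{'t': 0.0, 'joints': array([-1.11500649e+00,  2.41437213e-01,  3.70189582e-03,  1.33521557e+00,
       -1.53736881e-05,  1.57079581e+00]), 'joint_vel': array([ 0.00025599,  0.00158524,  0.00120563, -0.00080753, -0.00139575,
       -0.00109328]), 'tau': array([ 3.40976885e-04, -3.72317219e+01,  2.52408922e+01,  1.71265175e-02,
       -4.46744252e-05, -1.00383804e-05]), 'eef_pos': array([ 219.79555695, -448.37529477,  230.39235386]), 'orientation': array([-0.6886461 , -0.1604957 ,  0.68900089, -0.15901404]), 'contact_force': array([ 0.83539524, -0.08831621, -0.05870484]), 'ft_torque': array([-0.02862816, -0.03055684,  0.02137969]), 'finger_gap': 1.0021957042840484} 18.700000000000003
scene {'intrinsics': array([[434.20501902,   0.        , 251.35984415],
       [  0.        , 434.20501902, 193.51679746],
       [  0.        ,   0.        ,   1.        ]]), 'R': array([[-0.83402634, -0.55129098,  0.02187062],
       [-0.30157519,  0.42232972, -0.85480408],
       [ 0.46200917, -0.71952475, -0.51848979]]), 't': array([392.5395712 , 281.97060614, 902.87336139])}
top {'intrinsics': array([
[... 184 characters left out ...]
8, -0.01176079],
       [-0.993206  , -0.00531908, -0.11624779],
       [ 0.11617456,  0.0124634 , -0.99315061]]), 't': array([-106.39914136,  534.72211608,  852.92895454])}
wrist {'intrinsics': array([[280.7035179 ,   0.        , 254.3698154 ],
       [  0.        , 280.7035179 , 192.54286636],
       [  0.        ,   0.        ,   1.        ]]), 'mount': array([[-1.38768432e-04, -3.09054714e-01,  9.51044249e-01,
        -1.42514386e+02],
       [ 9.99999821e-01, -5.97084645e-04, -4.81191256e-05,
         6.64127405e-01],
       [ 5.82725360e-04,  9.51044072e-01,  3.09054742e-01,
        -7.99231471e+01],
       [ 0.00000000e+00,  0.00000000e+00,  0.00000000e+00,
         1.00000000e+00]])}
```

View pics/scene0.png

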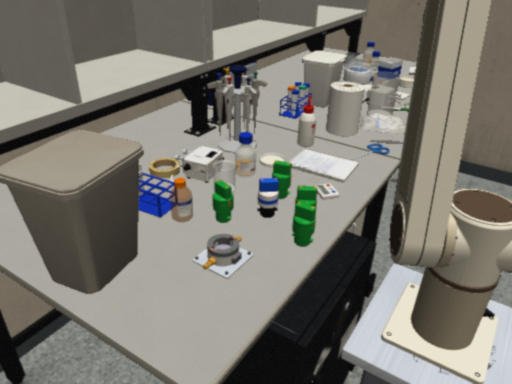

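View pics/top0.png

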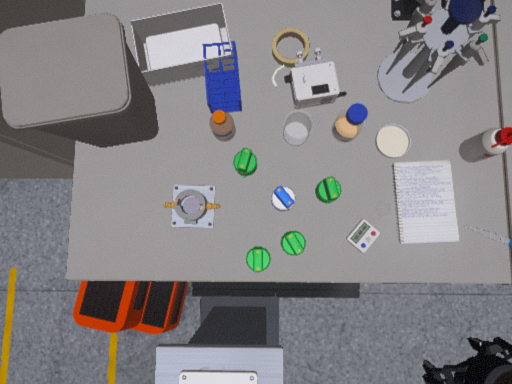

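View pics/wrist0.png

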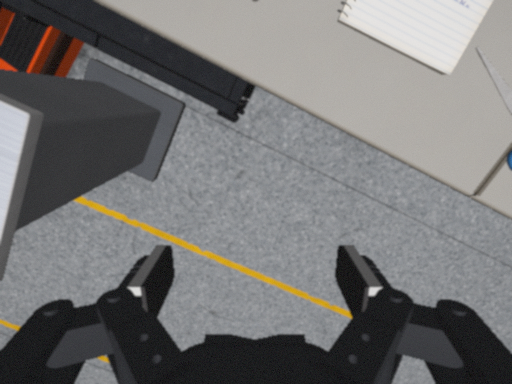

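The scene has four green look-alikes, seen in the top view at (245,161), (329,189), (293,243) and (258,259). One cartridge has a blue bar, at (284,197), and it is the one meant. The head is at (193,205). I'll confirm with a crop and measure.

```bash
cat >> h.py <<'E'
def ray(n,u,v):
    c=optics.camera_info(n);K,R,t=c['intrinsics'],c['R'],c['t']
    o=-R.T@t; d=R.T@np.linalg.inv(K)@np.array([u,v,1.]); return o,d
def plane(n,u,v,z):
    o,d=ray(n,u,v); return o+d*(z-o[2])/d[2]
def pt(n,u,v,depth):
    o,d=ray(n,u,v); return o+d*depth
E
python3 - <<'E'
from h import *
z=np.load('top0.npz'); im=z['im']; d=z['d']
hsv=cv2.cvtColor(im,cv2.COLOR_RGB2HSV)
cr=im[150:260,150:350]; save(cv2.resize(cr,None,fx=4,fy=4,interpolation=cv2.INTER_CUBIC),'crop0.png')
# blue bar
m=cv2.inRange(hsv,(100,120,60),(130,255,255)); sub=np.zeros_like(m); sub[180:215,265:305]=m[180:215,265:305]
v,u=np.nonzero(sub); print('blue n',len(u),u.mean(),v.mean())
pts=np.array([pt('top',a,b,d[b,a]) for a,b in zip(u,v)]); print('z',np.percentile(pts[:,2],[5,50,95]))
k=pts[:,2]>105; print(k.sum(),pts[k].mean(0))
P=np.array([plane('top',a,b,116)[:2] for a,b in zip(u[k],v[k])]).astype(np.float32)
r=cv2.minAreaRect(P);print('rect',r, cv2.boxPoints(r))
# scene cam
z2=np.load('scene0.npz')
# head: depth-based collar
ring=[]
for b in range(180,232):
  for a in range(165,222):
    p=pt('top',a,b,d[b,a]); ring.append((*p,a,b))
ring=np.array(ring); k=(ring[:,2]>43)&(ring[:,2]<54); q=ring[k]; print('collar',len(q),q[:,:3].mean(0),q[:,:3].min(0),q[:,:3].max(0))
pl=cv2.minEnclosingCircle(np.array([plane('top',a,b,48)[:2] for a,b in q[:,3:]],np.float32)); print(pl)
# orange/green dots
for nm,lo,hi in [('or',(8,120,120),(22,255,255)),('gr',(45,80,60),(85,255,255))]:
    mm=cv2.inRange(hsv,lo,hi); s2=np.zeros_like(mm); s2[175:235,155:230]=mm[175:235,155:230]
    n,l,st,c=cv2.connectedComponentsWithStats(s2); 
    for i in range(1,n): print(nm,st[i],c[i],plane('top',*c[i],48))
# base plate : white
pp=ring[(ring[:,2]<13)&(ring[:,2]>5)]
R=cv2.minAreaRect(pp[:,:2].astype(np.float32));print('plate',R)
for nme,uv in dict(g1=(245,161),g2=(329,189),g3=(293,243),g4=(258,259)).items(): print(nme,plane('top',*uv,116)[:2])
for nme,uv,h in [('amber',(219,117),122),('media',(356,114),144),('beaker',(297,128),45),('timer',(364,236),18)]: print(nme,plane('top',*uv,h)[:2])
E
```

```text
blue n 183 283.57377049180326 196.56284153005464
z [113.16763051 115.90278285 118.38391617]
183 [ 517.46882238 -156.76736956  120.18800888]
rect ((518.2326049804688, -156.86480712890625), (49.80344772338867, 21.438386917114258), 39.12472152709961) [[ 492.15057 -164.26239]
 [ 505.6784  -180.89374]
 [ 544.31464 -149.46722]
 [ 530.7868  -132.83588]]Traceback (most recent call last):
  File "<stdin>", line 18, in <module>
  File "h.py", line 11, in pt
    o,d=ray(n,u,v); return o+d*depth
        ~~~^^^^^^^
  File "h.py", line 6, in ray
    c=optics.camera_info(n);K,R,t=c['intrinsics'],c['R'],c['t']
ValueError: time passes only in moves, steps and waits
```

View pics/crop0.png

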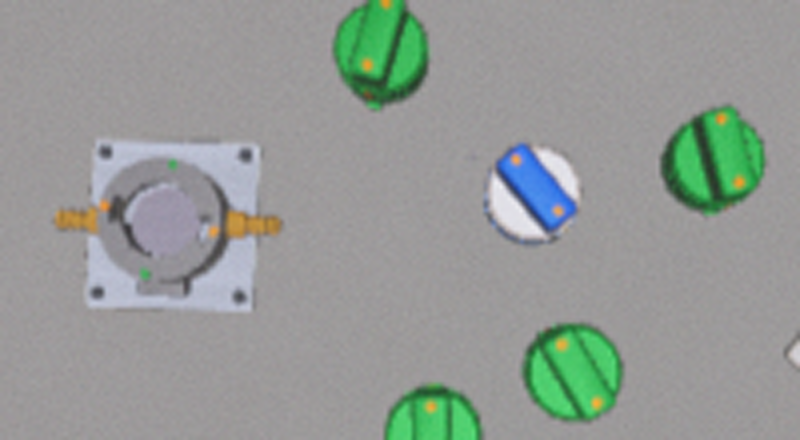

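The crop confirms it: white body, blue bar, orange dots at crop (515,160) and (558,212). The socket's orange dots are at crop (104,205) and (213,231), the green ones at (172,164) and (145,273). I'll cache the calibration and measure the head.

```bash
sed -i 's/^def ray(n,u,v):/CI={n:optics.camera_info(n) for n in ("scene","top","wrist")}\ndef ray(n,u,v):/; s/c=optics.camera_info(n);K/c=CI[n];K/' h.py
python3 - <<'E'
from h import *
z=np.load('top0.npz'); im=z['im']; d=z['d']
hsv=cv2.cvtColor(im,cv2.COLOR_RGB2HSV)
ring=[]
for b in range(175,235):
  for a in range(165,222):
    p=pt('top',a,b,d[b,a]); ring.append((*p,a,b))
ring=np.array(ring); k=(ring[:,2]>40)&(ring[:,2]<56); q=ring[k]; print('collar',len(q),q[:,:3].mean(0),q[:,:3].min(0),q[:,:3].max(0))
mask=np.zeros(d.shape,np.uint8); mask[q[:,4].astype(int),q[:,3].astype(int)]=255
cs,_=cv2.findContours(mask,cv2.RETR_EXTERNAL,cv2.CHAIN_APPROX_NONE); c=max(cs,key=cv2.contourArea)[:,0].astype(float)
W=np.array([plane('top',a,b,48)[:2] for a,b in c],np.float32); print('circ',cv2.minEnclosingCircle(W),cv2.fitEllipse(W))
for nm,lo,hi in [('or',(8,90,120),(25,255,255)),('gr',(45,60,60),(85,255,255))]:
    mm=cv2.inRange(hsv,lo,hi); s2=np.zeros_like(mm); s2[175:235,155:230]=mm[175:235,155:230]
    n,l,st,cc=cv2.connectedComponentsWithStats(s2)
    for i in range(1,n): print(nm,st[i],cc[i],plane('top',*cc[i],48))
for u,v in [(104,205),(213,231),(172,164),(145,273)]: print('dot',plane('top',u/4+149.6,v/4+149.6,48)[:2])
for u,v in [(105,151),(245,155),(97,292),(239,297)]: print('bolt',plane('top',u/4+149.6,v/4+149.6,9)[:2])
for u,v in [(515,160),(558,212)]: print('bardot',plane('top',u/4+149.6,v/4+149.6,116)[:2])
for nme,uv in dict(g1=(245,161),g2=(329,189),g3=(293,243),g4=(258,259)).items(): print(nme,plane('top',*uv,116)[:2])
for nme,uv,h in [('amber',(219,117),122),('media',(356,114),144),('beaker',(297,128),45),('timer',(364,236),18)]: print(nme,plane('top',*uv,h)[:2])
q=robot.state()['orientation'];print(Ro.from_quat(q).as_matrix())
# scene view of blue bar top
z=np.load('scene0.npz'); save(cv2.resize(z['im'][160:290,170:350],None,fx=4,fy=4,interpolation=cv2.INTER_CUBIC),'scrop0.png')
E
```

```text
collar 486 [503.33348559  73.83182336  48.04431193] [465.40659574  35.4193764   40.11215633] [543.25018708 113.13440999  52.47906705]
circ ((503.63421630859375, 73.61766052246094), 39.64432144165039) ((503.67364501953125, 73.79014587402344), (76.07894134521484, 77.5185546875), 169.1053924560547)
or [175 200   3   3   7] [175.71428571 201.        ] [512.62006498 108.52884151  48.        ]
or [164 202  10   6  44] [168.86363636 204.5       ] [503.75670861 125.36139737  48.        ]
or [206 203  14   6  63] [212.07936508 205.58730159] [501.66131164  17.29780055  48.        ]
or [202 207   3   2   5] [202.8 207.4] [497.0034071   40.33434824  48.        ]
gr [192 190   2   2   4] [192.5 190.5] [539.26144862  67.29370767  48.        ]
gr [185 217   3   3   7] [185.71428571 218.        ] [470.3947753   82.13954366  48.        ]
dot [512.99455991 108.82836606]
dot [497.12885039  40.21287975]
dot [539.01040741  67.03517652]
dot [470.76857235  81.81365545]
bolt [552.18668081 119.539353  ]
bolt [550.01920072  27.52680308]
bolt [460.01059408 121.49127212]
bolt [457.37227254  29.243214  ]
bardot [ 533.96491333 -144.96779633]
bardot [ 504.08787529 -169.59193852]
g1 [600.6099525  -67.39635274]
g2 [ 535.96251086 -261.24809756]
g3 [ 412.55059898 -178.13593262]
g4 [376.35764843 -99.34236402]
amber [704.11812049  -5.47670701]
media [ 704.39326895 -320.00173204]
beaker [ 702.15826971 -195.28976298]
timer [ 428.91515069 -366.13479905]
[[-7.42810107e-04  4.40135078e-01 -8.97931268e-01]
 [ 1.44616634e-03 -8.97930104e-01 -4.40135703e-01]
 [-9.99998678e-01 -1.62549523e-03  3.04830205e-05]]
```

View pics/scrop0.png

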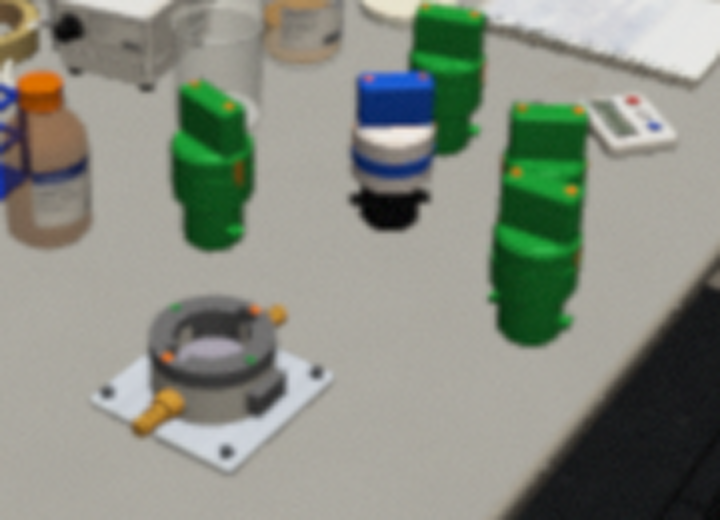

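Request:
{"name": "send_rows", "arguments": {
  "targets": [
    [[0, 0, 0, -0.5], [0, 0, 0, 0]]
  ],
  "jaw": 0.75,
  "force": 60
}}

```text
t: 0.35
eef_pos: [220.0, -448.7, 230.9]
orientation: [-0.682, -0.186, 0.682, -0.185]
contact_force: [-0.4, 0.4, -0.2]
finger_gap: 0.752
```

```bash
cat >> h.py <<'E'
def tool():
    s=robot.state(); return s,Ro.from_quat(s['orientation']).as_matrix()
def go(target,psi=None,yawfirst=False):
    s,R=tool(); cur=np.degrees(np.arctan2(R[1,1],R[0,1]))
    w=np.array(target)-s['eef_pos']; dt=R.T@w
    print('t %.2f'%s['t'],'eef',s['eef_pos'].round(1),'psi %.2f'%cur,'tilt',R[2,:].round(4),'j6 %.3f'%s['joints'][5],'F',s['contact_force'].round(1),'T',s['ft_torque'].round(2),'gap %.3f'%s['finger_gap'])
    print('delta tool units',(dt/40).round(3))
    if psi is not None:
        e=(psi-cur+180)%360-180; print('yaw units (neg = ccw)',round(-np.radians(e)/0.15,3))
E
python3 - <<'E'
from h import *
go([518.8,-157.2,200],-50.7)
E
```

```text
t 0.35 eef [ 220.  -448.7  230.9] psi -59.59 tilt [-1.e+00 -9.e-04 -1.e-04] j6 1.496 F [-0.4  0.4 -0.2] T [-0.02  0.06 -0.06] gap 0.752
delta tool units [  0.776  -2.503 -10.132]
yaw units (neg = ccw) -1.035
```

Request:
{"name": "send_rows", "arguments": {
  "targets": [
    [[0, 0, 0, -1], [0, 0, 0, -1], [0, 0, 0, -1], [0, 0, 0, -1], [0, 0, 0, -1], [0, 0, 0, -1], [0, 0, 0, -1], [0, 0, 0, -1], [0, 0, 0, -1], [0, 0, 0, -1], [0, 0, 0, -1], [0, 0, 0, -1]]
  ]
}}

```text
t: 1.55
eef_pos: [220.0, -448.8, 231.1]
orientation: [0.278, 0.651, -0.277, 0.65]
contact_force: [-0.3, 0.2, -0.2]
finger_gap: 0.745
```

Request:
{"name": "send_rows", "arguments": {
  "targets": [
    [[0, 0, 0, -1], [0, 0, 0, -1], [0, 0, 0, -1], [0, 0, 0, -1], [0, 0, 0, -1], [0, 0, 0, -1], [0, 0, 0, -1], [0, 0, 0, -1], [0, 0, 0, -1], [0, 0, 0, -1], [0, 0, 0, 0]]
  ]
}}

```text
t: 2.65
eef_pos: [220.0, -448.8, 231.1]
orientation: [-0.238, 0.666, 0.239, 0.666]
contact_force: [-0.5, -0.1, -0.6]
finger_gap: 0.749
```

Run:
```python
from h import *
go([518.8,-157.2,200],129.3)
```

```text
t 2.65 eef [ 220.  -448.8  231.1] psi 129.40 tilt [-1.e+00  5.e-04  1.e-04] j6 -1.803 F [-0.5 -0.1 -0.6] T [ 0.03 -0.01 -0.03] gap 0.749
delta tool units [ 0.779  0.893 10.399]
yaw units (neg = ccw) 0.011
```

Request:
{"name": "send_rows", "arguments": {
  "targets": [
    [[0, 0, 0.4, 0], [0.07, 0.09, 1, 0], [0.07, 0.09, 1, 0], [0.07, 0.09, 1, 0], [0.07, 0.09, 1, 0], [0.08, 0.09, 1, 0], [0.08, 0.09, 1, 0], [0.08, 0.09, 1, 0], [0.08, 0.09, 1, 0], [0.08, 0.09, 1, 0], [0.1, 0.08, 1, 0], [0.08, 0.09, 0, 0]]
  ]
}}

```text
t: 3.85
eef_pos: [519.4, -151.0, 196.2]
orientation: [-0.239, 0.665, 0.239, 0.666]
contact_force: [-0.5, -0.4, 0.2]
finger_gap: 0.746
```

Request:
{"name": "send_rows", "arguments": {
  "targets": [
    [[0, 0, 0, 0], [0, 0, 0, 0]]
  ]
}}

```text
t: 4.05
eef_pos: [515.5, -154.5, 196.7]
orientation: [-0.238, 0.666, 0.238, 0.665]
contact_force: [-0.1, -0.6, -0.9]
finger_gap: 0.749
```

Run:
```python
from h import *
s,R=tool()
im,d=optics.capture('wrist'); save(im,'w1.png'); im2,_=optics.capture('top'); np.savez('w1.npz',im=im,d=d,R=R,p=s['eef_pos'])
save(im2,'t1.png')
go([518.8,-157.2,200],129.3)
```

```text
t 4.15 eef [ 515.6 -155.1  197.2] psi 129.32 tilt [-1.e+00 -3.e-04 -1.e-04] j6 -0.979 F [0.  0.  0.1] T [ 0.01  0.03 -0.04] gap 0.748
delta tool units [-0.069 -0.09   0.03 ]
yaw units (neg = ccw) 0.003
```

View pics/w1.png

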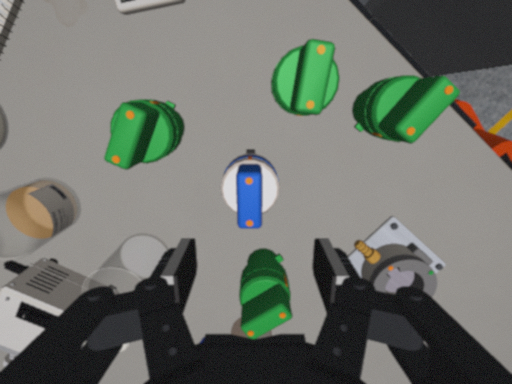

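```bash
cat >> h.py <<'E'
def wplane(u,v,z,R,p):
    c=CI['wrist'];M=c['mount'];d=R@M[:3,:3]@np.linalg.inv(c['intrinsics'])@np.array([u,v,1.]);o=p+R@M[:3,3]
    return o+d*(z-o[2])/d[2]
E
python3 - <<'E'
from h import *
z=np.load('w1.npz');im,R,p=z['im'],z['R'],z['p'];hsv=cv2.cvtColor(im,cv2.COLOR_RGB2HSV)
def dots(lo,hi,x0,x1,y0,y1,h):
    m=cv2.inRange(hsv,lo,hi);s=np.zeros_like(m);s[y0:y1,x0:x1]=m[y0:y1,x0:x1]
    n,l,st,c=cv2.connectedComponentsWithStats(s);o=[]
    for i in range(1,n):
        if st[i][4]>4: w=wplane(*c[i],h,R,p);print(c[i].round(1),st[i][4],w.round(1));o.append(w)
    return o
o=dots((5,120,120),(25,255,255),230,270,170,235,116);o=np.array(o)
if len(o)==2: print('mid',o.mean(0),'ang',np.degrees(np.arctan2(*(o[0]-o[1])[[1,0]])))
dots((105,120,60),(130,255,255),230,270,170,235,116)
print('head');dots((5,120,120),(25,255,255),340,450,230,310,48);dots((45,80,80),(85,255,255),340,450,230,310,48)
E
```

```text
[248.5 180.5] 24 [ 506.2 -169.5  116. ]
[249. 223.] 21 [ 535.6 -145.2  116. ]
mid [ 520.85914735 -157.32873098  116.        ] ang -140.39794971185194
[248.8 197.9] 1222 [ 517.8 -159.7  116. ]
head
[368.5 252.6] 244 [500.6   5.   48. ]
[389.9 267.6] 17 [498.4  39.5  48. ]
[430.4 272.4] 15 [472.1  82.1  48. ]
```

Run:
```python
from h import *
go([519.9,-157.3,130],129.5)
```

```text
t 4.15 eef [ 515.6 -155.1  197.2] psi 129.32 tilt [-1.e+00 -3.e-04 -1.e-04] j6 -0.979 F [0.  0.  0.1] T [ 0.01  0.03 -0.04] gap 0.748
delta tool units [ 1.681 -0.109  0.049]
yaw units (neg = ccw) -0.02
```

Request:
{"name": "send_rows", "arguments": {
  "targets": [
    [[0, -0.11, 0.05, -0.02], [0.4, 0, 0, 0], [0.6, 0, 0, 0], [0.5, 0, 0, 0], [0.18, 0, 0, 0], [0, 0, 0, 0], [0, 0, 0, 0], [0, 0, 0, 0]]
  ]
}}

```text
t: 4.95
eef_pos: [521.5, -156.8, 131.0]
orientation: [-0.24, 0.665, 0.239, 0.666]
contact_force: [1.3, -0.9, 0.7]
finger_gap: 0.749
```

Run:
```python
from h import *
go([519.9,-157.3,86.5],129.5)
```

```text
t 4.95 eef [ 521.5 -156.8  131. ] psi 129.64 tilt [-1.     -0.0021  0.0014] j6 -0.984 F [ 1.3 -0.9  0.7] T [-0.    0.02 -0.  ] gap 0.749
delta tool units [ 1.113  0.017 -0.04 ]
yaw units (neg = ccw) 0.016
```

Request:
{"name": "send_rows", "arguments": {
  "targets": [
    [[0.2, 0, -0.02, 0], [0.3, 0, 0, 0], [0.3, 0, 0, 0], [0.2, 0, 0, 0], [0.1, 0, 0, 0], [0, 0, 0, 0], [0, 0, 0, 0], [0, 0, 0, 0]]
  ]
}}

```text
t: 5.75
eef_pos: [520.4, -157.0, 86.2]
orientation: [-0.24, 0.665, 0.24, 0.665]
contact_force: [-0.4, -0.6, -0.6]
finger_gap: 0.752
```

Run:
```python
from h import *
s,R=tool()
im,d=optics.capture('wrist'); save(im,'w2.png')
go([519.9,-157.3,86.5],129.5)
```

```text
t 5.80 eef [ 520.4 -156.9   86.3] psi 129.66 tilt [-1.e+00 -1.e-03  6.e-04] j6 -0.985 F [ 0.4  0.3 -0.9] T [ 0.01  0.   -0.05] gap 0.749
delta tool units [-0.006  0.001 -0.016]
yaw units (neg = ccw) 0.019
```

View pics/w2.png

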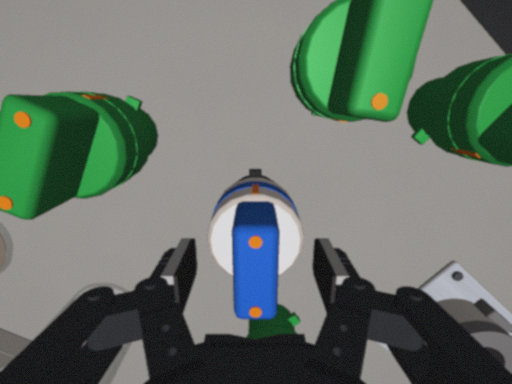

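The bar (dots at 255,242 and 255,312) sits midway between the fingers (195 and 315). Closing.

Request:
{"name": "send_rows", "arguments": {
  "targets": [
    [[0, 0, 0, 0], [0, 0, 0, 0], [0, 0, 0, 0], [0, 0, 0, 0], [0, 0, 0, 0], [0, 0, 0, 0], [0, 0, 0, 0]]
  ],
  "jaw": 0.0,
  "force": 60
}}

```text
t: 6.5
eef_pos: [520.3, -156.9, 86.1]
orientation: [-0.24, 0.665, 0.24, 0.665]
contact_force: [-0.5, 1.0, 3.1]
finger_gap: 0.248
```

Run:
```python
from h import *
for u,v in [(255,242),(255,312)]:
    print(wplane(u,v,116,tool()[1],np.array([520.4,-156.9,86.3])))
go([519.9,-157.3,166.5],167.5)
```

```text
[ 506.47757439 -169.20255907  116.        ]
[ 535.87582811 -144.82465983  116.        ]
t 6.50 eef [ 520.3 -156.9   86.1] psi 129.66 tilt [-1.e+00 -7.e-04  5.e-04] j6 -0.985 F [-0.5  1.   3.1] T [0.05 0.01 0.07] gap 0.248
delta tool units [-2.011 -0.003 -0.013]
yaw units (neg = ccw) -4.403
```

Request:
{"name": "send_rows", "arguments": {
  "targets": [
    [[-0.2, 0, 0, 0], [-0.4, 0, 0, 0], [-0.5, 0, 0, 0], [-0.5, 0, 0, 0], [-0.4, 0, 0, -0.4], [0, 0, 0, -1], [0, 0, 0, -1], [0, 0, 0, -1], [0, 0, 0, -1], [0, 0, 0, 0], [0, 0, 0, 0]]
  ]
}}

```text
t: 7.6
eef_pos: [519.4, -156.6, 165.3]
orientation: [-0.441, 0.553, 0.442, 0.552]
contact_force: [-0.2, -0.1, -2.8]
finger_gap: 0.242
```

Run:
```python
from h import *
go([505.3,74.4,164],167.5)
```

```text
t 7.60 eef [ 519.4 -156.6  165.3] psi 167.30 tilt [-1.0e+00  1.4e-03  1.0e-04] j6 -1.642 F [-0.2 -0.1 -2.8] T [ 0.02  0.   -0.02] gap 0.242
delta tool units [0.035 1.615 5.557]
yaw units (neg = ccw) -0.024
```

Request:
{"name": "send_rows", "arguments": {
  "targets": [
    [[0, 0.1, 0.36, 0], [0, 0.22, 0.75, 0], [0, 0.25, 0.86, 0], [0, 0.25, 0.86, 0], [0, 0.25, 0.86, 0], [0, 0.25, 0.86, 0], [0, 0.2, 0.7, 0], [0, 0.1, 0.3, -0.02], [0, 0, 0, 0], [0, 0, 0, 0], [0, 0, 0, 0]]
  ]
}}

```text
t: 8.7
eef_pos: [504.8, 73.0, 165.7]
orientation: [-0.443, 0.551, 0.443, 0.551]
contact_force: [0.2, -1.1, -2.9]
finger_gap: 0.249
```

Run:
```python
from h import *
go([505.3,74.4,164],167.5)
s,R=tool()
im,d=optics.capture('wrist'); save(im,'w3.png'); im2,d2=optics.capture('top'); im3,d3=optics.capture('scene')
np.savez('p3.npz',w=im,t=im2,s=im3,R=R,p=s['eef_pos'])
a=cv2.resize(im2[165:245,150:240],None,fx=4,fy=4,interpolation=cv2.INTER_CUBIC);b=cv2.resize(im3[190:290,180:280],(400,400),interpolation=cv2.INTER_CUBIC)
o=np.zeros((400,770,3),np.uint8);o[:320,:360]=a;o[:,365:765]=b;save(o,'ts3.png')
```

```text
t 8.70 eef [504.8  73.  165.7] psi 167.55 tilt [-1.e+00  1.e-04 -5.e-04] j6 -1.210 F [ 0.2 -1.1 -2.9] T [-0.   -0.05  0.02] gap 0.249
delta tool units [ 0.041 -0.005  0.036]
yaw units (neg = ccw) 0.006
```

View pics/w3.png

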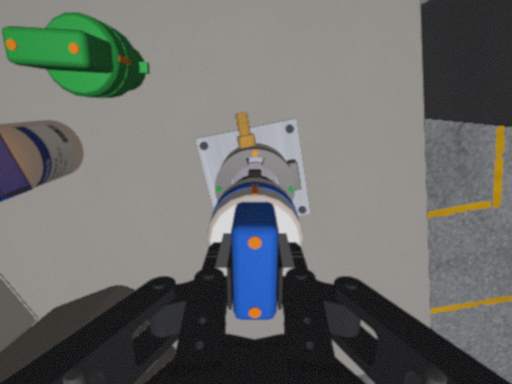

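View pics/ts3.png

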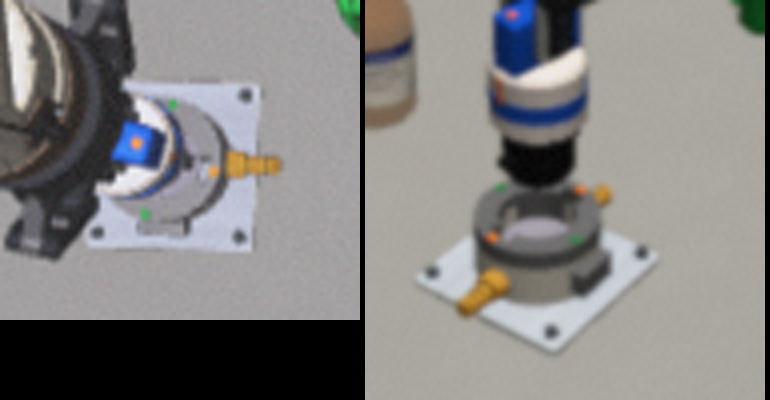

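Run:
```python
from h import *
z=np.load('p3.npz');im,R,p=z['w'],z['R'],z['p'];hsv=cv2.cvtColor(im,cv2.COLOR_RGB2HSV)
def dots(nm,lo,hi,h,x0,x1,y0,y1):
    m=cv2.inRange(hsv,lo,hi);s=np.zeros_like(m);s[y0:y1,x0:x1]=m[y0:y1,x0:x1]
    n,l,st,c=cv2.connectedComponentsWithStats(s);o=[]
    for i in range(1,n):
        if st[i][4]>4:
            w=wplane(*c[i],h,R,p); print(nm,c[i].round(1),st[i][4],w.round(1),'tool yz',(R.T@(w-p))[1:].round(2)); o.append(w)
    return np.array(o)
g=dots('green',(45,80,80),(85,255,255),48,205,310,170,205)
dots('or',(5,120,120),(25,255,255),48,205,310,140,175)
a=g[1]-g[0];print('green mid',g.mean(0),'ang',np.degrees(np.arctan2(a[1],a[0])))
dots('bar',(5,120,120),(25,255,255),p[2]+30,225,285,225,325)
```

```text
green [218.3 188.9] 24 [540.2  66.6  48. ] tool yz [-35.96   1.35]
green [290.8 189.1] 23 [471.6  82.   48. ] tool yz [34.32  1.63]
or [246.1 143. ] 109 [504.   29.3  48. ] tool yz [ -8.63 -42.82]
or [254.5 152.8] 28 [498.3  39.8  48. ] tool yz [ -0.87 -33.79]
green mid [505.90645834  74.27397535  48.        ] ang 167.325646437169
bar [254.4 242.1] 108 [501.7  54.  195.7] tool yz [ -1.09 -19.33]
bar [254.3 312.2] 83 [510.   91.2 195.7] tool yz [-1.14 18.85]
```

Request:
{"name": "send_rows", "arguments": {
  "targets": [
    [[0, 0.008, 0.04, 0], [0.2, 0, 0, 0], [0.25, 0, 0, 0], [0.2, 0, 0, 0], [0.05, 0, 0, 0], [0, 0, 0, 0], [0, 0, 0, 0], [0, 0, 0, 0]]
  ]
}}

```text
t: 9.65
eef_pos: [505.2, 75.7, 138.1]
orientation: [-0.443, 0.551, 0.443, 0.551]
contact_force: [0.1, 0.7, -2.8]
finger_gap: 0.25
```

Run:
```python
from h import *
go([505.2,74.5,130],167.5)
im,d=optics.capture('wrist'); im3,d3=optics.capture('scene')
o=np.hstack([cv2.resize(im[130:230,190:320],(520,400),interpolation=cv2.INTER_CUBIC),cv2.resize(im3[210:290,190:246],(280,400),interpolation=cv2.INTER_CUBIC)]);save(o,'w4.png')
```

```text
t 9.65 eef [505.2  75.7 138.1] psi 167.65 tilt [-1.e+00 -7.e-04  3.e-04] j6 -1.207 F [ 0.1  0.7 -2.8] T [ 0.03  0.03 -0.04] gap 0.250
delta tool units [ 0.202 -0.007 -0.029]
yaw units (neg = ccw) 0.018
```

View pics/w4.png

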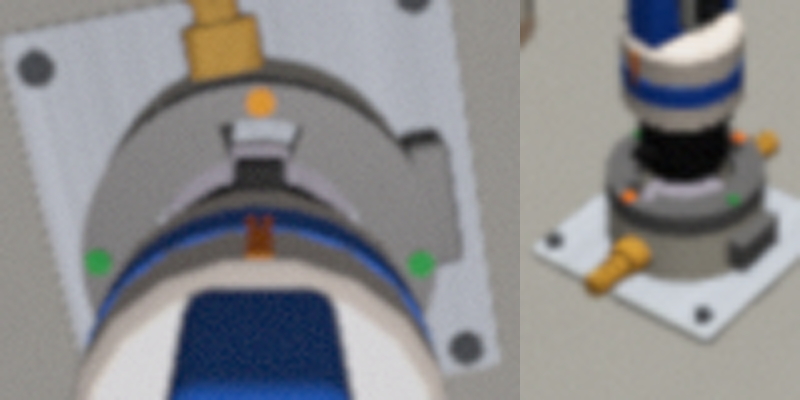

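Request:
{"name": "send_rows", "arguments": {
  "targets": [
    [[0, 0, -0.02, 0], [0.05, 0, 0, 0], [0.05, 0, 0, 0], [0.05, 0, 0, 0], [0.05, 0, 0, 0], [0, 0, 0, 0], [0, 0, 0, 0]]
  ]
}}

```text
t: 10.45
eef_pos: [504.6, 74.8, 129.6]
orientation: [-0.443, 0.551, 0.443, 0.551]
contact_force: [-0.1, 1.5, -1.9]
finger_gap: 0.247
```

Run:
```python
from h import *
go([505.2,74.5,122],167.5)
```

```text
t 10.45 eef [504.6  74.8 129.6] psi 167.65 tilt [-1.e+00  3.e-04 -1.e-04] j6 -1.208 F [-0.1  1.5 -1.9] T [ 0.02 -0.03 -0.05] gap 0.247
delta tool units [ 0.189 -0.016 -0.005]
yaw units (neg = ccw) 0.017
```

Request:
{"name": "send_rows", "arguments": {
  "targets": [
    [[0.05, 0, 0, 0], [0.05, 0, 0, 0], [0.05, 0, 0, 0], [0, 0, 0, 0], [0, 0, 0, 0]]
  ]
}}

```text
t: 10.95
eef_pos: [504.6, 74.8, 123.6]
orientation: [-0.443, 0.551, 0.443, 0.551]
contact_force: [-0.2, -0.7, -2.3]
finger_gap: 0.253
```

Request:
{"name": "send_rows", "arguments": {
  "targets": [
    [[0.04, 0, 0, 0], [0.04, 0, 0, 0], [0, 0, 0, 0], [0, 0, 0, 0]]
  ]
}}

```text
t: 11.35
eef_pos: [504.6, 74.8, 120.4]
orientation: [-0.443, 0.551, 0.443, 0.551]
contact_force: [0.2, 0.1, -2.3]
finger_gap: 0.246
```

Run:
```python
from h import *
go([505.2,74.5,118],167.5)
```

```text
t 11.35 eef [504.6  74.8 120.4] psi 167.65 tilt [-1.e+00  2.e-04 -0.e+00] j6 -1.208 F [ 0.2  0.1 -2.3] T [ 0.04 -0.02 -0.03] gap 0.246
delta tool units [ 0.061 -0.016 -0.005]
yaw units (neg = ccw) 0.017
```

Still no contact. At TCP 120 the lugs reach collar level, so from here I go in 1 mm rows.

Request:
{"name": "send_rows", "arguments": {
  "targets": [
    [[0.025, 0, 0, 0], [0.025, 0, 0, 0], [0, 0, 0, 0], [0, 0, 0, 0]]
  ]
}}

```text
t: 11.75
eef_pos: [504.7, 74.8, 118.5]
orientation: [-0.443, 0.551, 0.443, 0.551]
contact_force: [0.4, -0.5, -2.7]
finger_gap: 0.249
```

Request:
{"name": "send_rows", "arguments": {
  "targets": [
    [[0.025, 0, 0, 0], [0.025, 0, 0, 0], [0, 0, 0, 0], [0, 0, 0, 0]]
  ]
}}

```text
t: 12.15
eef_pos: [504.6, 74.8, 116.4]
orientation: [-0.443, 0.551, 0.443, 0.551]
contact_force: [0.5, 0.1, -2.2]
finger_gap: 0.245
```

Run:
```python
from h import *
go([505.2,74.5,114],167.5)
```

```text
t 12.15 eef [504.6  74.8 116.4] psi 167.65 tilt [-1.e+00  2.e-04 -1.e-04] j6 -1.208 F [ 0.5  0.1 -2.2] T [ 0.   -0.03  0.04] gap 0.245
delta tool units [ 0.061 -0.016 -0.004]
yaw units (neg = ccw) 0.017
```

The lugs have passed 4 mm below the collar with no force, so they are in the slots. Next the spring.

Request:
{"name": "send_rows", "arguments": {
  "targets": [
    [[0.025, 0, 0, 0], [0.025, 0, 0, 0], [0.025, 0, 0, 0], [0.025, 0, 0, 0], [0, 0, 0, 0], [0, 0, 0, 0]]
  ]
}}

```text
t: 12.75
eef_pos: [504.8, 74.9, 112.8]
orientation: [-0.443, 0.551, 0.443, 0.551]
contact_force: [-1.3, -0.8, 1.8]
finger_gap: 0.243
```

Request:
{"name": "send_rows", "arguments": {
  "targets": [
    [[0.025, 0, 0, 0], [0.025, 0, 0, 0], [0.025, 0, 0, 0], [0.025, 0, 0, 0], [0, 0, 0, 0], [0, 0, 0, 0]]
  ]
}}

```text
t: 13.35
eef_pos: [504.8, 74.9, 108.6]
orientation: [-0.443, 0.551, 0.443, 0.551]
contact_force: [-2.2, 0.7, 3.1]
finger_gap: 0.253
```

Run:
```python
from h import *
go([505.2,74.5,101.5],167.5)
```

```text
t 13.35 eef [504.8  74.9 108.6] psi 167.65 tilt [-1.e+00 -2.e-04  1.e-04] j6 -1.208 F [-2.2  0.7  3.1] T [-0.01  0.35 -0.08] gap 0.253
delta tool units [ 0.177 -0.013 -0.007]
yaw units (neg = ccw) 0.017
```

Request:
{"name": "send_rows", "arguments": {
  "targets": [
    [[0.025, 0, 0, 0], [0.025, 0, 0, 0], [0.025, 0, 0, 0], [0.025, 0, 0, 0], [0.025, 0, 0, 0], [0, 0, 0, 0], [0, 0, 0, 0]]
  ]
}}

```text
t: 14.05
eef_pos: [504.8, 74.8, 103.6]
orientation: [-0.443, 0.551, 0.443, 0.551]
contact_force: [-1.2, 0.3, 4.9]
finger_gap: 0.247
```

Request:
{"name": "send_rows", "arguments": {
  "targets": [
    [[0.025, 0, 0, 0], [0.025, 0, 0, 0], [0, 0, 0, 0], [0, 0, 0, 0]]
  ]
}}

```text
t: 14.45
eef_pos: [504.8, 74.9, 101.7]
orientation: [-0.443, 0.551, 0.443, 0.551]
contact_force: [-1.6, 0.7, 5.2]
finger_gap: 0.25
```

Run:
```python
from h import *
go([505.2,74.5,101],77.5)
```

```text
t 14.45 eef [504.8  74.9 101.7] psi 167.65 tilt [-1.e+00 -3.e-04  1.e-04] j6 -1.208 F [-1.6  0.7  5.2] T [ 0.01  0.4  -0.06] gap 0.250
delta tool units [ 0.016 -0.012 -0.007]
yaw units (neg = ccw) 10.489
```

Request:
{"name": "send_rows", "arguments": {
  "targets": [
    [[0.01, 0, 0, 0], [0.01, 0, 0, 0], [0, 0, 0, 0], [0, 0, 0, 0]]
  ]
}}

```text
t: 14.85
eef_pos: [504.8, 74.9, 100.9]
orientation: [-0.443, 0.551, 0.443, 0.551]
contact_force: [-1.3, -0.6, 4.5]
finger_gap: 0.246
```

Request:
{"name": "send_rows", "arguments": {
  "targets": [
    [[0, 0, 0, 0.2], [0, 0, 0, 0.2], [0, 0, 0, 0.2], [0, 0, 0, 0.2], [0, 0, 0, 0.2], [0, 0, 0, 0], [0, 0, 0, 0]]
  ]
}}

```text
t: 15.55
eef_pos: [505.3, 74.9, 101.1]
orientation: [-0.401, 0.582, 0.4, 0.583]
contact_force: [-0.4, -0.1, 5.0]
finger_gap: 0.251
```

Run:
```python
from h import *
go([505.2,74.5,101],77.5)
```

```text
t 15.55 eef [505.3  74.9 101.1] psi 159.04 tilt [-1.0e+00 -1.3e-03  7.0e-04] j6 -1.058 F [-0.4 -0.1  5. ] T [-0.04  0.23 -0.08] gap 0.251
delta tool units [ 0.003 -0.    -0.01 ]
yaw units (neg = ccw) 9.488
```

Request:
{"name": "send_rows", "arguments": {
  "targets": [
    [[0, 0, 0, 0.4], [0, 0, 0, 0.4], [0, 0, 0, 0.4], [0, 0, 0, 0.4], [0, 0, 0, 0.4], [0, 0, 0, 0.4], [0, 0, 0, 0.4], [0, 0, 0, 0.4], [0, 0, 0, 0], [0, 0, 0, 0]]
  ]
}}

```text
t: 16.55
eef_pos: [505.8, 74.8, 101.3]
orientation: [-0.251, 0.66, 0.25, 0.662]
contact_force: [0.5, 0.4, 5.0]
finger_gap: 0.247
```

Run:
```python
from h import *
go([505.2,74.5,101],77.5)
```

```text
t 16.55 eef [505.8  74.8 101.3] psi 131.54 tilt [-1.     -0.0016  0.0018] j6 -0.578 F [0.5 0.4 5. ] T [-0.06  0.08 -0.03] gap 0.247
delta tool units [ 0.007  0.003 -0.016]
yaw units (neg = ccw) 6.287
```

Request:
{"name": "send_rows", "arguments": {
  "targets": [
    [[0, 0, 0, 0.4], [0, 0, 0, 0.4], [0, 0, 0, 0.4], [0, 0, 0, 0.4], [0, 0, 0, 0.4], [0, 0, 0, 0.4], [0, 0, 0, 0.4], [0, 0, 0, 0.4], [0, 0, 0, 0.4], [0, 0, 0, 0.4], [0, 0, 0, 0], [0, 0, 0, 0]]
  ]
}}

```text
t: 17.75
eef_pos: [505.8, 74.8, 101.3]
orientation: [-0.044, 0.705, 0.044, 0.707]
contact_force: [0.2, -0.3, 5.4]
finger_gap: 0.242
```

Request:
{"name": "send_rows", "arguments": {
  "targets": [
    [[0, 0, 0, 0.2], [0, 0, 0, 0.2], [0, 0, 0, 0.2], [0, 0, 0, 0.2], [0, 0, 0, 0.2], [0, 0, 0, 0.2], [0, 0, 0, 0.2], [0, 0, 0, 0], [0, 0, 0, 0]]
  ]
}}

```text
t: 18.65
eef_pos: [505.8, 74.8, 101.3]
orientation: [0.03, 0.706, -0.03, 0.707]
contact_force: [0.0, -0.0, 6.0]
finger_gap: 0.249
```

Run:
```python
from h import *
go([505.2,74.5,101],77.5)
```

```text
t 18.65 eef [505.8  74.8 101.3] psi 85.13 tilt [-1.0e+00  1.0e-04  2.5e-03] j6 0.232 F [ 0. -0.  6.] T [-0.1   0.1  -0.03] gap 0.249
delta tool units [ 0.008 -0.008 -0.015]
yaw units (neg = ccw) 0.887
```

Request:
{"name": "send_rows", "arguments": {
  "targets": [
    [[0, 0, 0, 0.15], [0, 0, 0, 0.15], [0, 0, 0, 0.15], [0, 0, 0, 0.15], [0, 0, 0, 0.15], [0, 0, 0, 0], [0, 0, 0, 0]]
  ]
}}

```text
t: 19.35
eef_pos: [505.8, 74.8, 101.3]
orientation: [0.07, 0.703, -0.07, 0.705]
contact_force: [-0.1, -0.1, 5.4]
finger_gap: 0.248
```

Run:
```python
from h import *
go([505.2,74.5,101],77.5)
```

```text
t 19.35 eef [505.8  74.8 101.3] psi 78.69 tilt [-1.0e+00  3.0e-04  2.4e-03] j6 0.345 F [-0.1 -0.1  5.4] T [-0.1   0.04 -0.05] gap 0.248
delta tool units [ 0.007 -0.009 -0.013]
yaw units (neg = ccw) 0.138
```

Request:
{"name": "send_rows", "arguments": {
  "targets": [
    [[0, 0, 0, 0.1], [0, 0, 0, 0.1], [0, 0, 0, 0], [0, 0, 0, 0]]
  ]
}}

```text
t: 19.75
eef_pos: [505.8, 74.8, 101.3]
orientation: [0.08, 0.702, -0.08, 0.703]
contact_force: [-0.1, -0.4, 5.2]
finger_gap: 0.248
```

Run:
```python
from h import *
go([505.2,74.5,101],77.5)
```

```text
t 19.75 eef [505.8  74.8 101.3] psi 76.97 tilt [-1.0e+00  3.0e-04  2.4e-03] j6 0.375 F [-0.1 -0.4  5.2] T [-0.18  0.04  0.05] gap 0.248
delta tool units [ 0.007 -0.01  -0.013]
yaw units (neg = ccw) -0.062
```

Request:
{"name": "send_rows", "arguments": {
  "targets": [
    [[0, 0, 0, 0.1], [0, 0, 0, 0.1], [0, 0, 0, 0], [0, 0, 0, 0]]
  ]
}}

```text
t: 20.15
eef_pos: [505.8, 74.7, 101.3]
orientation: [0.091, 0.7, -0.091, 0.702]
contact_force: [-0.1, -1.1, 5.4]
finger_gap: 0.248
```

Run:
```python
from h import *
go([505.2,74.5,101],77.5)
```

```text
t 20.15 eef [505.8  74.7 101.3] psi 75.25 tilt [-1.0e+00  4.0e-04  2.4e-03] j6 0.404 F [-0.1 -1.1  5.4] T [-0.17  0.08 -0.01] gap 0.248
delta tool units [ 0.007 -0.01  -0.012]
yaw units (neg = ccw) -0.262
```

Request:
{"name": "send_rows", "arguments": {
  "targets": [
    [[0, 0, 0, 0.1], [0, 0, 0, 0], [0, 0, 0, 0]]
  ]
}}

```text
t: 20.45
eef_pos: [505.8, 74.7, 101.3]
orientation: [0.096, 0.7, -0.096, 0.701]
contact_force: [-1.1, 0.9, 5.0]
finger_gap: 0.249
```

Run:
```python
from h import *
go([505.2,74.5,101],77.5)
s,R=tool(); im,d=optics.capture('wrist'); save(im,'w5.png')
```

```text
t 20.45 eef [505.8  74.7 101.3] psi 74.39 tilt [-1.0e+00  5.0e-04  2.4e-03] j6 0.419 F [-1.1  0.9  5. ] T [-0.12  0.08  0.  ] gap 0.249
delta tool units [ 0.007 -0.01  -0.013]
yaw units (neg = ccw) -0.362
```

View pics/w5.png

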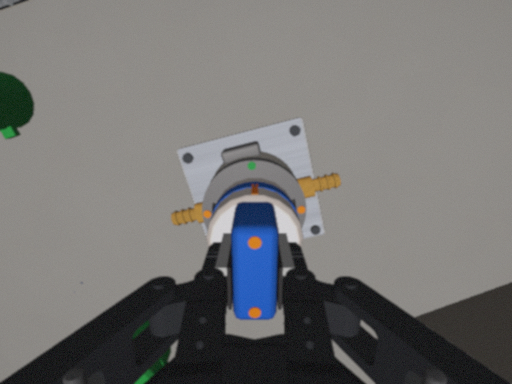

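Request:
{"name": "send_rows", "arguments": {
  "targets": [
    [[0, 0, 0, 0.1], [0, 0, 0, 0], [0, 0, 0, 0]]
  ]
}}

```text
t: 20.8
eef_pos: [505.8, 74.7, 101.3]
orientation: [0.101, 0.699, -0.101, 0.701]
contact_force: [-0.4, -0.7, 5.7]
finger_gap: 0.249
```

Run:
```python
from h import *
go([505.2,74.5,101],77.5)
```

```text
t 20.80 eef [505.8  74.7 101.3] psi 73.53 tilt [-1.0e+00  4.0e-04  2.3e-03] j6 0.434 F [-0.4 -0.7  5.7] T [-0.19  0.02  0.  ] gap 0.249
delta tool units [ 0.007 -0.009 -0.012]
yaw units (neg = ccw) -0.462
```

Request:
{"name": "send_rows", "arguments": {
  "targets": [
    [[0, 0, 0, 0.1], [0, 0, 0, 0], [0, 0, 0, 0]]
  ]
}}

```text
t: 21.1
eef_pos: [505.7, 74.6, 101.3]
orientation: [0.106, 0.698, -0.107, 0.7]
contact_force: [-0.6, -1.0, 5.8]
finger_gap: 0.249
```

Run:
```python
from h import *
go([505.2,74.5,101],77.5)
```

```text
t 21.10 eef [505.7  74.6 101.3] psi 72.67 tilt [-1.0e+00  1.0e-04  2.3e-03] j6 0.449 F [-0.6 -1.   5.8] T [-0.21  0.08  0.02] gap 0.249
delta tool units [ 0.006 -0.005 -0.011]
yaw units (neg = ccw) -0.561
```

Request:
{"name": "send_rows", "arguments": {
  "targets": [
    [[0, 0, 0, 0.1], [0, 0, 0, 0], [0, 0, 0, 0]]
  ]
}}

```text
t: 21.4
eef_pos: [505.6, 74.5, 101.3]
orientation: [0.111, 0.697, -0.112, 0.699]
contact_force: [-0.6, -2.3, 6.4]
finger_gap: 0.249
```

Run:
```python
from h import *
go([505.2,74.5,101],77.5); print(robot.state()['tau'].round(2))
s,R=tool(); im,d=optics.capture('wrist'); np.savez('w6.npz',im=im,R=R,p=s['eef_pos'])
hsv=cv2.cvtColor(im,cv2.COLOR_RGB2HSV)
save(cv2.resize(im[150:330,190:320],None,fx=3,fy=3,interpolation=cv2.INTER_CUBIC),'w6.png')
p=s['eef_pos']
for nm,lo,hi,h,(x0,x1,y0,y1) in [('gr',(45,80,80),(85,255,255),48,(230,275,155,180)),('or',(5,120,120),(25,255,255),48,(190,220,200,225)),('or',(5,120,120),(25,255,255),48,(292,312,200,225)),('bar',(5,120,120),(25,255,255),p[2]+30,(225,285,230,325))]:
    m=cv2.inRange(hsv,lo,hi);q=np.zeros_like(m);q[y0:y1,x0:x1]=m[y0:y1,x0:x1]
    n,l,st,c=cv2.connectedComponentsWithStats(q)
    for i in range(1,n):
        if st[i][4]>4:
            w=wplane(*c[i],h,R,p);print(nm,c[i].round(1),st[i][4],w.round(1),'ang',np.degrees(np.arctan2(w[1]-74.5,w[0]-505.3)).round(1))
```

```text
t 21.40 eef [505.6  74.5 101.3] psi 71.83 tilt [-1.0e+00 -2.0e-04  2.3e-03] j6 0.464 F [-0.6 -2.3  6.4] T [-0.32  0.12  0.21] gap 0.249
delta tool units [ 0.007 -0.002 -0.01 ]
yaw units (neg = ccw) -0.659
[  0.45 -36.96  20.77  -0.31   0.38   0.19]
gr [249.5 165.6] 50 [471.7  81.9  48. ] ang 167.5
or [198.6 215.9] 230 [496.3  33.2  48. ] ang -102.3
or [301.1 207.6] 50 [513.9 108.4  48. ] ang 75.8
bar [254.2 242.2] 108 [488.2  80.2 131.3] ang 161.6
bar [254.4 312.2] 82 [524.5  68.3 131.3] ang -17.8
```

View pics/w6.png

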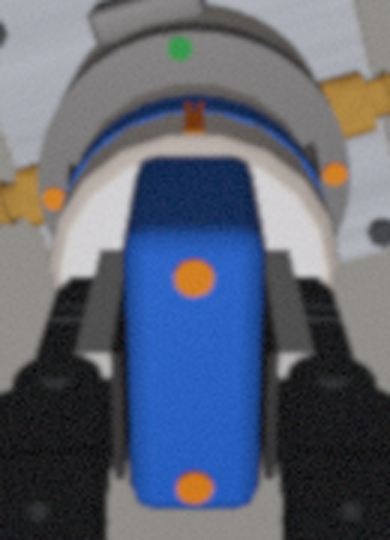

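The stop is felt: Tz rose to +0.21 and the bar is about 5° past the green dots. I'll ease off slightly and let it rise.

Request:
{"name": "send_rows", "arguments": {
  "targets": [
    [[0, 0, 0, -0.15], [-0.025, 0, 0, 0], [-0.025, 0, 0, 0], [-0.025, 0, 0, 0], [0, 0, 0, 0], [0, 0, 0, 0]]
  ]
}}

```text
t: 22.05
eef_pos: [505.4, 74.6, 104.0]
orientation: [0.104, 0.699, -0.104, 0.7]
contact_force: [1.9, -1.4, 4.4]
finger_gap: 0.249
```

Run:
```python
from h import *
go([505.2,74.5,106],77.5)
```

```text
t 22.05 eef [505.4  74.6 104. ] psi 73.10 tilt [-1.      0.      0.0016] j6 0.442 F [ 1.9 -1.4  4.4] T [-0.49 -0.35  0.03] gap 0.249
delta tool units [-0.05  -0.004 -0.004]
yaw units (neg = ccw) -0.512
```

Request:
{"name": "send_rows", "arguments": {
  "targets": [
    [[-0.025, 0, 0, 0], [-0.02, 0, 0, 0], [0, 0, 0, 0], [0, 0, 0, 0]]
  ]
}}

```text
t: 22.45
eef_pos: [505.2, 74.7, 105.7]
orientation: [0.104, 0.699, -0.104, 0.7]
contact_force: [2.9, -2.8, 4.8]
finger_gap: 0.251
```

Run:
```python
from h import *
go([505.2,74.5,106],77.5)
```

```text
t 22.45 eef [505.2  74.7 105.7] psi 73.10 tilt [-1.     -0.      0.0012] j6 0.442 F [ 2.9 -2.8  4.8] T [-0.62 -0.78  0.04] gap 0.251
delta tool units [-0.008 -0.004  0.001]
yaw units (neg = ccw) -0.512
```

The centre is about 29.7 mm above the mouth and the spring is still pushing up. Releasing.

Request:
{"name": "send_rows", "arguments": {
  "targets": [
    [[0, 0, 0, 0], [0, 0, 0, 0], [0, 0, 0, 0], [0, 0, 0, 0], [0, 0, 0, 0], [0, 0, 0, 0]]
  ],
  "jaw": 0.6
}}

```text
t: 23.05
eef_pos: [504.5, 74.9, 105.3]
orientation: [0.104, 0.7, -0.104, 0.699]
contact_force: [0.1, -0.5, -0.2]
finger_gap: 0.6
```

Run:
```python
from h import *
go([505.2,74.5,200],77.5)
s,R=tool(); im,d=optics.capture('wrist'); save(im,'w7.png')
p=s['eef_pos'];hsv=cv2.cvtColor(im,cv2.COLOR_RGB2HSV)
m=cv2.inRange(hsv,(5,120,120),(25,255,255));m[:230]=0;m[:,:225]=0;m[:,285:]=0
n,l,st,c=cv2.connectedComponentsWithStats(m)
o=np.array([wplane(*c[i],136,R,p) for i in range(1,n) if st[i][4]>20]);print(c[1:].round(1),o.round(1),o.mean(0))
```

```text
t 23.05 eef [504.5  74.9 105.3] psi 73.11 tilt [-1.e+00 -0.e+00 -6.e-04] j6 0.442 F [ 0.1 -0.5 -0.2] T [0.02 0.03 0.01] gap 0.600
delta tool units [-2.366 -0.005  0.019]
yaw units (neg = ccw) -0.51
[[254.1 245.4]
 [254.2 315.4]] [[488.3  79.8 136. ]
 [524.8  68.6 136. ]] [506.5137795   74.20148101 136.        ]
```

View pics/w7.png

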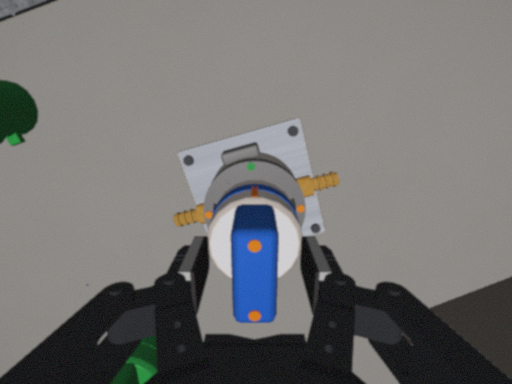

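Released and standing upright, with the bar dots at (254,245) and (254,315). I'll retreat straight up and check the height.

Request:
{"name": "send_rows", "arguments": {
  "targets": [
    [[-0.2, 0, 0, 0], [-0.4, 0, 0, 0], [-0.6, 0, 0, 0], [-0.7, 0, 0, 0], [-0.7, 0, 0, 0], [-0.7, 0, 0, 0], [-0.7, 0, 0, 0], [-0.3, 0, 0, 0], [0, 0, 0, 0], [0, 0, 0, 0]]
  ]
}}

```text
t: 24.1
eef_pos: [504.6, 74.8, 277.5]
orientation: [0.104, 0.699, -0.104, 0.7]
contact_force: [0.4, 0.9, -0.6]
finger_gap: 0.6
```

Request:
{"name": "send_rows", "arguments": {
  "targets": [
    [[0, 0, -0.6, 0], [0, 0, -1, 0], [0, 0, -1, 0], [0, 0, -1, 0], [0, 0, -0.5, 0], [0, 0, 0, 0], [0, 0, 0, 0]]
  ]
}}

```text
t: 24.8
eef_pos: [347.7, 122.5, 277.0]
orientation: [0.103, 0.7, -0.104, 0.699]
contact_force: [-0.0, -0.6, 0.0]
finger_gap: 0.602
```

Run:
```python
from h import *
go([505.2,74.5,200],77.5)
out={}
for n in ('top','scene'):
    im,d=optics.capture(n); out[n]=(im,d); np.savez(n+'9.npz',im=im,d=d)
np.savez('x',a=1)
for n,(x0,x1,y0,y1) in dict(top=(165,225,175,235),scene=(190,260,190,270)).items():
    im,d=out[n];hsv=cv2.cvtColor(im,cv2.COLOR_RGB2HSV)
    m=cv2.inRange(hsv,(100,120,60),(130,255,255));q=np.zeros_like(m);q[y0:y1,x0:x1]=m[y0:y1,x0:x1]
    v,u=np.nonzero(q);P=np.array([pt(n,a,b,d[b,a]) for a,b in zip(u,v)])
    print(n,len(P),'z pct',np.percentile(P[:,2],[5,25,50,75,95]).round(1),P.mean(0).round(1))
    if n=='top':
        k=P[:,2]>125;W=np.array([plane('top',a,b,136)[:2] for a,b in zip(u[k],v[k])],np.float32);print(cv2.minAreaRect(W),np.median(P[k,2]))
a=cv2.resize(out['top'][0][165:245,150:240],(450,400),interpolation=cv2.INTER_CUBIC);b=cv2.resize(out['scene'][0][190:290,190:270],(320,400),interpolation=cv2.INTER_CUBIC)
save(np.hstack([a,b]),'fin.png')
# scene dots: two-view triangulation needs manual; depth-bias check: initial cartridge on table via same method
z=np.load('scene0.npz');im,d=z['im'],z['d'];hsv=cv2.cvtColor(im,cv2.COLOR_RGB2HSV);m=cv2.inRange(hsv,(100,120,60),(130,255,255));m[:175]=0;m[218:]=0;m[:,:255]=0;m[:,282:]=0
v,u=np.nonzero(m);P=np.array([pt('scene',a,b,d[b,a]) for a,b in zip(u,v)]);print('ref scene',len(P),np.percentile(P[:,2],[5,25,50,75,95]).round(1))
```

```text
t 24.80 eef [347.7 122.5 277. ] psi 73.15 tilt [-1.e+00 -4.e-04 -1.e-04] j6 0.633 F [-0.  -0.6  0. ] T [-0.01 -0.02  0.02] gap 0.602
delta tool units [ 1.924 -0.005  4.117]
yaw units (neg = ccw) -0.506
top 210 z pct [126.8 134.7 135.8 136.9 138.3] [503.3  71.  138.4]
((504.3764343261719, 72.09085083007812), (22.828218460083008, 50.088871002197266), 72.41619873046875) 135.86727262036345
scene 341 z pct [ 76.2 108.7 123.  134.2 137.1] [496.5  88.1 119.4]
ref scene 275 [ 57.   88.7 101.2 112.8 116.5]
```

View pics/fin.png

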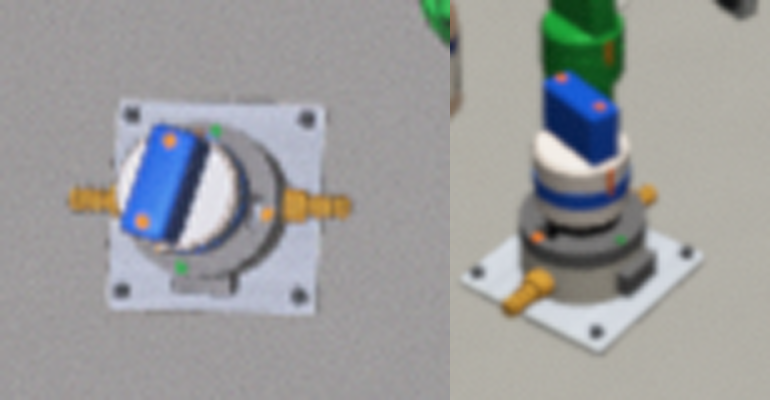

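The bar's top measures z = 135.9, against 115.9 when the cartridge stood on the table. That puts the centre 30 mm above the mouth, which is locked; unlocked would read about 132. Handing in.

Run:
```python
from h import *
print(ticket.close_job())
```

```text
the job is handed in; nothing more can be done
None
```

The blue-handled cartridge is in the filter head and locked, by my checks, and I handed the job in at about 25 s of the 70 s allowed. The hand-in gives no verdict.

**What I did:** I grasped the bar and lined the lugs up with the slots from the orange and green dots. They went straight in, so I did not need to feel for the slots by turning. I then pushed down against the spring to about 25 mm above the mouth and turned clockwise to the stop. After easing back slightly I let it rise, opened the jaws and backed away.

**Last checks:**
- **Height:** the top view puts the bar's top at 135.9 mm, so the centre is about 30 mm above the mouth, as it should be when locked.
- **Centring:** the wrist view puts the cartridge's axis within about 1 mm of the socket's. The coarser top-view outline was about 2.4 mm off in y, probably because the bar's side was counted in it.
- **Release:** the wrist force was near zero after opening the jaws.
- **Gentleness:** the forces I read at the wrist stayed under about 7 N.

**What disagreed:** the stop came about 5° past the green dots, not right at them, and only as a weak torque of about 0.2 N m. Sideways forces of about 3 N built up during the lift and were gone after release. The wrist and top cameras also differed by about 2 mm in x.

I did not measure the bystanders again at the end, but nothing came near them.

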